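# Lay a sample tube in the tube mixer's sprung cradle

## Task

Take the tall capped sample tube that stands upright among the squat jars and lay it on its side in the cradle of the bench tube mixer, ready for mixing: foot against the spring-loaded pad, cap end behind the fixed end stop, and the tube resting fully down in both V saddles so that the spring holds it there. Do it gently, without jamming or slamming the tube against the mixer, leave the two jars where they stand, and let go.

Things in the scene. Friction and masses are not known exactly. Their poses are not given: they have to be found in the camera images.
- tube: White round sample tube with a flat foot, a paper label round its middle and a slightly wider grey screw cap, standing upright on the bench; about 70 g. 96 mm long in all: body 30 mm in diameter from 0 to 78 mm, cap 34 mm in diameter from 78 to 96 mm. Origin at the centre of the foot's underside, its z axis points from foot to cap.
- tube_cap (a point): Centre of the top of the tube's cap, 96 mm from the foot on the tube's axis.
- mixer: Bench tube mixer fixed to the table: white case 110 mm (x) by 235 mm (y -150 to +85 mm), 30 mm high, with an open tube cradle on top. Origin at table height under the cradle's middle, z up. The laid tube's axis runs along the mixer's y, 75 mm above the table, foot to -y, cap to +y. Pad housing: 50 mm wide, y -101 to -71 mm, up to 86 mm above the table.
- seat (a point): Point on the cradle's axis, 75 mm above the table, where the middle of the laid tube (48 mm from its foot) belongs; axes as the mixer's. Two 90-degree V saddles for the 30 mm tube body stand at y -40 to -28 and +20 to +29 mm from here; their upper edges lie 4 mm below the axis, 34 mm apart inside, 42 mm outside. Between them fingers have free space down to the case, 45 mm below the axis.
- stop (a point): Point on the cradle's axis in the plane of the fixed end stop's face, 48 mm from seat towards the mixer's +y, where the centre of the cap's top belongs. The stop is aluminium, 36 mm wide; its upright face ends 3 mm below the axis and continues as a lead-in sloping outwards at 45 degrees to about 5 mm above the axis.
- pad_face (a point): Point on the cradle's axis in the plane of the sprung pad's front face. The pad is a black rubber plate 30 mm wide, from 15 mm below to 3 mm above the axis. At rest the face is 40 mm from seat towards the mixer's -y: the free gap to the stop is 88 mm, 8 mm shorter than the tube.
- pad (a joint): How far the pad is pushed back towards the mixer's -y, in m: 0 at rest, 0.008 with the tube seated, 0.016 at most. Its spring pushes with 2 N at rest and 0.25 N more for each mm (4 N with the tube seated).
- jar_a: Squat specimen jar, white with a grey lid, 46 mm in diameter, 50 mm tall, origin at the centre of its underside. To be left alone.
- jar_b: A second squat specimen jar, the same as jar_a. To be left alone.
Not all that is in view belongs to the job. What is shaped like the tube but pink or turquoise is not meant.

How it is judged:
By the outcome, as a careful person would: the job done as asked, in the order asked, and still so for the second after the job is handed in, with the robot touching nothing.
It also fails if it takes over 42 s, if anything falls off the work surface, if the arm or the gripper's body presses on something with over 40 N, if the wrist force passes 120 N, or if a joint passes its speed limit or range.

## Robot

A 7-joint arm with a two-finger parallel gripper is mounted at the origin on the work surface. World frame = base frame: x ahead of the robot, y to its left, z up, the work surface at z = 0. Lengths are in m, angles in rad, forces in N, time in s.
With the tool pointing down it reaches from about 0.4 to 0.85 m from the base axis. Payload 10.4 kg.
Tool frame: the origin (TCP) lies between the finger pads; the fingertips stand manip.tip_extent ahead of it and the grasp point (between the pads) lies 6 mm ahead of it (manip.tip_extent is the distance from the TCP to the fingertips, in m); z points along the fingers, y is the line along which they close (so a half turn about z gives the same grasp; the last joint's range is limited). The gripper opens to 85 mm and grips with 20 to 120 N. Pads are 22 mm wide; open, the fingers measure 114 mm over their backs; the gripper's body (76 mm by 85 mm) begins 54 mm behind the grasp point. The pads swing forward as they close: fully open they stand 13 mm farther back than shut.
Start: joints at [1.235, 0.332, -0.065, 1.46, 0.022, 1.35, -0.088], TCP at [0.192, -0.595, 0.256] pointing down, gripper open.
Joint ranges: [-2.6, 2.6], [-0.5, 2.12], [-1.47, 1.34], [0.16, 2.42], [-1.27, 4.41], [0.06, 2.06], [-2.6, 2.6]. Speed limits (rad/s): [2.22, 2.22, 2.79, 2.79, 3.14, 3.14, 3.14].

## Interface

Orientations are given as a unit quaternion [x, y, z, w].
In Python, from workcell import get_obs, optics, workorder, manip gives the robot as it stands.
- The arm moves only by the tool jog_arm, never from a script. Its argument "increments" is a list of rows, each a list of 7 numbers: the shift along the tool's x, y, z in m, then the turn, a rotation vector about the tool's x, y, z in rad, then the opening, from -1 (shut) to 1 (fully open). A call has 1 to 5 rows; each row is the pose to reach, as a shift and turn from the pose commanded when the call began, along the tool's axes at that moment; what a row does not reach only later rows make up. A row lasts 1/12 s, in which the tool goes at most 41.7 mm and 7.16 degrees, less where a joint would pass 70% of its speed; a pose out of reach is approached as far as the arm can. A call with a gripper value outside its range is refused whole. The fingers move at their own pace and stop on an object; "grip_force" is the grip in N (left out, the last holds). Time passes only in rows, so rows that repeat a pose let the fingers close. It gives the time, the measured TCP pose, the force, the opening and the grip force at its end, in the units of the state.
- get_obs(): the state, without advancing time (a new reading comes with each control period).
- optics.camera(name): name is "side" or "top"; returns a dict with "color" (384x512x3 uint8, red, green, blue), "depth" (384x512 float32, m along the optical axis (not along the pixel's ray), 0 where there is no reading), "K" (3x3 intrinsics, pixels), "R" (3x3) and "t" (3): a world point X has camera coordinates R X + t. Camera axes: x right, y down, z forward; pixel columns grow to the right and rows downward; lengths in m; the calibration is good to about 2 mm. A picture is of the moment at which its call begins.
- workorder.hand_in(): hands the job in; it is judged then, once.
The state is a dict: "clock": time; "joint_pos": joint angles; "joint_velocities": joint speeds; "tau": joint torques, N m; "position": TCP position; "ee_rot": TCP orientation; "ft_force": force on the tool from outside, world axes, zero at the start; "torque": the same for the moment, N m; "grip_width": opening from 0.0 (shut) to 1.0 (fully open); "grasp_force": force on a finger pad.
Only numpy, scipy, OpenCV 4.12 (cv2) and the standard library are available. Lean on these libraries where they do the work, as an engineer would, in place of code of your own. Each camera call takes 0.05 s, during which the arm holds its last target. There are 200 camera calls.

## Working session

There is one attempt and no reset: what is moved stays moved. The work goes in short steps, Python scripts to look and compute and a tool call to move; the robot and the scene stay as the last step left them, time stands still between calls to the robot, and variables do not carry over. Pictures are saved under pics/ and viewed, at most 10 in all, crops included, and the job is handed in when it is done.

Besides the shell and the picture viewer there is one more tool, called after "Emit:" as name([rows], argument=value, ...), one row to a line, values as JSON. jog_arm: Moves the arm, as the interface text tells. Its arguments: {"type":"object","properties":{"increments":{"type":"array"},"grip_force":{"type":"number"}},"required":["increments"]}

```bash
mkdir -p pics; ls
python3 - <<'E'
from workcell import get_obs, optics, workorder, manip
import cv2,numpy as np
print(get_obs()); print(manip.tip_extent)
for n in("side","top"):
    c=optics.camera(n); np.savez(f"{n}0.npz",**c)
    cv2.imwrite(f"pics/{n}0.png",c["color"][:,:,::-1]); print(n,c["K"].tolist(),c["R"].round(4).tolist(),c["t"])
a=[cv2.imread(f"pics/{n}0.png") for n in("side","top")]
E
```

```text
pics
{'clock': 0.0, 'joint_pos': array([ 1.23537216,  0.33291067, -0.06469004,  1.46092825,  0.02162528,
        1.34986021, -0.08850605]), 'joint_velocities': array([ 3.46032508e-04,  1.06714968e-03,  8.14208855e-04, -4.50956562e-05,
       -1.74742745e-04,  2.90612127e-04,  1.70266317e-03]), 'tau': array([-3.97011490e-04, -6.25456452e+01,  4.93492861e-02, -3.91604304e+01,
        1.63178961e-02,  9.92855639e-03,  2.74100051e-05]), 'position': array([ 0.19222763, -0.59436676,  0.25549788]), 'ee_rot': array([ 9.87791462e-01,  1.55780394e-01, -1.54256103e-04, -6.88057399e-04]), 'ft_force': array([ 0.83137575, -0.50571567, -0.65874379]), 'torque': array([ 0.00230889, -0.00662779, -0.02607093]), 'grasp_force': 0.0, 'grip_width': 0.9996608996746358}
0.025
side [[353.8867642087933, 0.0, 259.4322032964718], [0.0, 353.8867642087933, 192.54244775897251], [0.0, 0.0, 1.0]] [[-0.9297, -0.3682, 0.0134], [-0.2548, 0.6162, -0.7453], [0.2661, -0.6963, -0.6666]] [0.45006693 0.19804698 0.77910737]
top [[373.78034972144735, 0.0, 251.2941502908858], [0.0, 373.78034972144735, 193.70664119600113], [0.0, 0.0, 1.0]] [[-0.0237, -0.9989, -0.0416], [-0.9974, 0.0265, -0.0672], [0.0682, 0.0399, -0.9969]] [0.03785012 0.49793107 0.84277083]
```

View pics/side0.png

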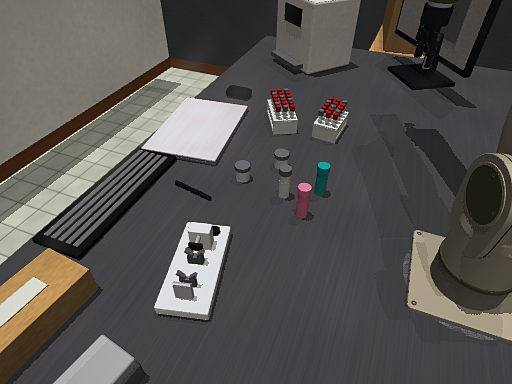

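View pics/top0.png

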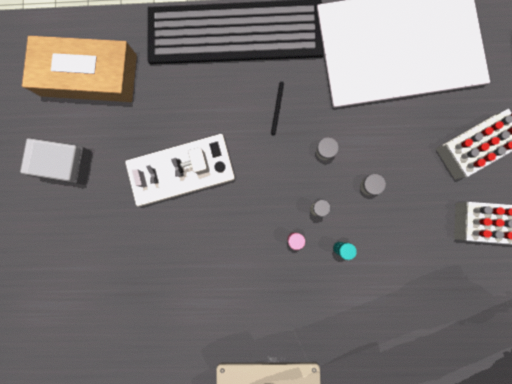

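Top view: the tube is the small grey cap at about (321,208), with pink at (297,241), turquoise at (348,252) and the jars at (328,149) and (373,185). The mixer is centred at about (180,170), with its pad housing at (198,160) and the stop at (139,178). The side view agrees: tube (285,182), mixer (195,270).

```bash
cat > h.py <<'E'
import numpy as np,cv2
def cloud(c):
    v,u=np.mgrid[:384,:512]; d=c["depth"]
    p=np.stack([(u-c["K"][0,2])*d/c["K"][0,0],(v-c["K"][1,2])*d/c["K"][1,1],d],-1)
    w=(p-c["t"])@c["R"]; w[d==0]=np.nan; return w
def ray(c,u,v,z):
    r=np.linalg.solve(c["K"],np.array([u,v,1.]))@c["R"]; o=-c["t"]@c["R"]
    return o+r*(z-o[2])/r[2]
E
python3 - <<'E'
import numpy as np,cv2
from h import *
c=dict(np.load("top0.npz")); s=dict(np.load("side0.npz")); w=cloud(c); ws=cloud(s)
for n,(u,v) in dict(tube=(321,208),ja=(328,149),jb=(373,185),pink=(297,241),turq=(348,252)).items():
    z0=w[v-2:v+3,u-2:u+3,2]; zt=np.nanmedian(z0)
    m=np.zeros((384,512),np.uint8); m[v-16:v+17,u-16:u+17]=1
    k=(m>0)&(abs(w[...,2]-zt)<.006)
    cc=w[k]; (cu,cv_),r=cv2.minEnclosingCircle(np.argwhere(k)[:,::-1].astype(np.float32))
    print(n,zt.round(4),cc.mean(0).round(4),"circ",ray(c,cu,cv_,zt).round(4),"diam",(2*r*(c["t"][2]-zt)/373.8).round(4),k.sum())
# side: cap of tube
for n,(u,v),zr in (("tube",(285,170),(.088,.105)),):
    m=np.zeros((384,512),bool); m[v-14:v+15,u-14:u+15]=1; k=m&(ws[...,2]>zr[0])&(ws[...,2]<zr[1]); print("side",n,ws[k].mean(0).round(4),k.sum())
# mixer case: white
g=c["color"].min(-1).astype(int)
m=np.zeros((384,512),np.uint8); m[128:212,118:242]=1
k=((m>0)&(w[...,2]>.018)).astype(np.uint8)
kt=((m>0)&(abs(w[...,2]-.03)<.008)).astype(np.uint8)
for kk,nm in((k,"all"),(kt,"top")):
    P=np.array([ray(c,u,v,.03)[:2] for v,u in np.argwhere(kk)],np.float32)
    r=cv2.minAreaRect(P if nm=="top" else P); print(nm,r,cv2.boxPoints(r).round(3).tolist())
    X=w[kk>0]; print(np.nanmedian(X[:,2]))
x=c["color"][120:220,110:250]; cv2.imwrite("pics/mix0.png",cv2.resize(x,None,fx=5.5,fy=5.5,interpolation=cv2.INTER_CUBIC)[:,:,::-1])
E
```

```text
tube 0.0976 [ 0.4608 -0.1225  0.0972] circ [ 0.4608 -0.1227  0.0976] diam 0.0323 209
ja 0.051 [ 0.5951 -0.1477  0.0512] circ [ 0.5957 -0.1475  0.051 ] diam 0.0446 339
jb 0.0516 [ 0.5111 -0.246   0.0512] circ [ 0.5108 -0.2458  0.0516] diam 0.0452 352
pink 0.0973 [ 0.3939 -0.0687  0.0971] circ [ 0.3936 -0.0689  0.0973] diam 0.0328 207
turq 0.0971 [ 0.3712 -0.1726  0.0972] circ [ 0.3709 -0.1726  0.0971] diam 0.0335 221
side tube [ 0.4597 -0.117   0.0945] 110
all ((0.5579422116279602, 0.1884121596813202), (0.1110915020108223, 0.2344145029783249), 14.139638900756836) [[0.4749999940395355, 0.2879999876022339], [0.5329999923706055, 0.061000000685453415], [0.6399999856948853, 0.08799999952316284], [0.5830000042915344, 0.3160000145435333]]
0.03133906537544807
top ((0.5582318305969238, 0.1884966790676117), (0.11028417944908142, 0.23426593840122223), 14.067261695861816) [[0.47600001096725464, 0.289000004529953], [0.5329999923706055, 0.061000000685453415], [0.6399999856948853, 0.08799999952316284], [0.5830000042915344, 0.3160000145435333]]
0.030807888967527546
```

View pics/mix0.png

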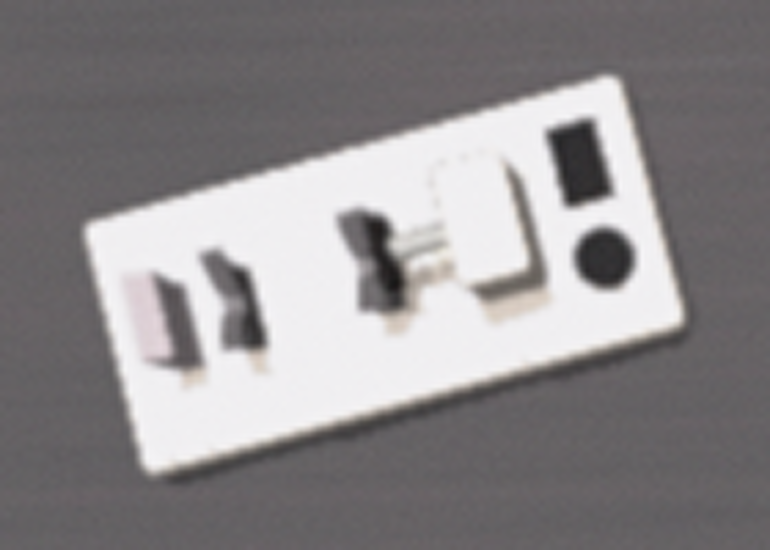

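The crop shows the stop at about (145,315), the saddles at (235,300) and (375,260), and the pad housing at (485,220). So mixer +y points image-left, and the case measures 110 x 234 mm as specified. Next I refine the mixer frame from the raised parts and work out the first move.

```bash
cat >> h.py <<'E'
from scipy.spatial.transform import Rotation as Ro
D=np.pi/180
def tool(az,th):
    "tool z along azimuth az, th deg below horizontal; x up-ish"
    h=np.array([np.cos(az*D),np.sin(az*D),0]);Z=np.array([0,0,1.])
    z=np.cos(th*D)*h-np.sin(th*D)*Z; x=np.sin(th*D)*h+np.cos(th*D)*Z
    return np.stack([x,np.cross(z,x),z],1)
def go(g,R):
    "print tool-frame shift/turn from now so that grasp point is at g"
    from workcell import get_obs
    o=get_obs(); R0=Ro.from_quat(o["ee_rot"]).as_matrix(); p=np.asarray(g)-R[:,2]*.006
    d=R0.T@(p-o["position"]); r=Ro.from_matrix(R0.T@R).as_rotvec()
    print("t",round(o["clock"],2),"shift",d.round(4),"turn",r.round(4),"deg",(np.linalg.norm(r)/D).round(1))
E
python3 - <<'E'
from h import *
c=dict(np.load("top0.npz")); s=dict(np.load("side0.npz"))
yw=14.1*D; O=np.array([.5502,.2200]); M=np.array([[np.cos(yw),-np.sin(yw)],[np.sin(yw),np.cos(yw)]])
for n,cc in(("top",c),("side",s)):
    w=cloud(cc); w=w.reshape(-1,3); w=w[np.isfinite(w[:,2])]
    m=np.c_[(w[:,:2]-O)@M,w[:,2]]; m=m[(abs(m[:,0])<.05)&(m[:,1]>-.14)&(m[:,1]<.08)&(m[:,2]>.04)&(m[:,2]<.12)]
    for lo,hi in((-.115,-.06),(-.05,-.02),(.01,.037),(.043,.075)):
        q=m[(m[:,1]>lo)&(m[:,1]<hi)]
        q2=q[q[:,2]>.065]
        print(n,lo,len(q),len(q2),"x",q2[:,0].min().round(4),q2[:,0].max().round(4),"y",q2[:,1].min().round(4),q2[:,1].max().round(4),"z",q2[:,2].max().round(4),"med",np.median(q2,0).round(4))
h=tool(75,30); T=np.array([.461,-.1225,.048])
go(T-h[:,2]*.16+[0,0,.06],h)
E
```

```text
top -0.115 428 374 x -0.0243 0.0259 y -0.1004 -0.0605 z 0.0902 med [-0.0007 -0.0857  0.0862]
top -0.05 164 121 x -0.0198 0.0221 y -0.05 -0.0273 z 0.0814 med [-0.0008 -0.0411  0.0747]
top 0.01 120 45 x -0.0196 0.0213 y 0.0203 0.0294 z 0.072 med [0.0116 0.025  0.0685]
top 0.043 179 120 x -0.0171 0.019 y 0.0482 0.06 z 0.0841 med [0.0002 0.0531 0.0768]
side -0.115 485 361 x -0.0239 0.0253 y -0.0993 -0.0601 z 0.0882 med [-0.0015 -0.0735  0.0841]
side -0.05 310 144 x -0.0201 0.0221 y -0.0489 -0.0246 z 0.0793 med [ 0.0019 -0.0373  0.0719]
side 0.01 184 42 x -0.0197 0.0215 y 0.0231 0.0332 z 0.0704 med [-0.0111  0.0286  0.0677]
side 0.043 265 122 x -0.017 0.0199 y 0.05 0.0631 z 0.0816 med [0.0004 0.0599 0.0733]
t 0.1 shift [ 0.3228 -0.2455  0.0649] turn [ 0.5188  0.9554 -0.9011] deg 80.9
```

Emit:
jog_arm([
  [0.323, -0.245, 0.065, 0.519, 0.955, -0.901, 0.4],
  [0.323, -0.245, 0.065, 0.519, 0.955, -0.901, 0.4],
  [0.323, -0.245, 0.065, 0.519, 0.955, -0.901, 0.4],
  [0.323, -0.245, 0.065, 0.519, 0.955, -0.901, 0.4],
  [0.323, -0.245, 0.065, 0.519, 0.955, -0.901, 0.4],
])

```text
clock: 0.52
position: [0.3106, -0.4246, 0.2236]
ee_rot: [0.908, 0.343, 0.19, -0.145]
ft_force: [0.7, -0.8, -0.8]
grip_width: 0.7
grasp_force: 0.0
```

```bash
cat >> h.py <<'E'
PT=np.array([.461,-.1225,.048])
E
cat > g1.py <<'E'
from h import *
h=tool(75,30); go(PT-h[:,2]*.16+[0,0,.06],h)
from workcell import get_obs
o=get_obs(); print(o["position"].round(3),o["joint_pos"].round(2))
E
python3 g1.py
```

```text
t 0.52 shift [ 0.1568 -0.0368  0.1208] turn [ 0.2891  0.5297 -0.4982] deg 44.8
[ 0.311 -0.425  0.224] [ 1.29  0.33 -0.23  1.62 -0.35  1.45  0.29]
```

Emit:
jog_arm([
  [0.157, -0.037, 0.121, 0.289, 0.53, -0.498, 0.4],
  [0.157, -0.037, 0.121, 0.289, 0.53, -0.498, 0.4],
  [0.157, -0.037, 0.121, 0.289, 0.53, -0.498, 0.4],
  [0.157, -0.037, 0.121, 0.289, 0.53, -0.498, 0.4],
  [0.157, -0.037, 0.121, 0.289, 0.53, -0.498, 0.4],
])

```text
clock: 0.93
position: [0.4245, -0.2607, 0.1899]
ee_rot: [0.741, 0.496, 0.359, -0.276]
ft_force: [0.7, -0.4, 0.2]
grip_width: 0.703
grasp_force: 0.0
```

```bash
python3 g1.py
```

```text
t 0.93 shift [ 0.0003 -0.0004 -0.0013] turn [ 0.0574  0.1056 -0.1003] deg 9.0
[ 0.424 -0.261  0.19 ] [ 1.24  0.52 -0.43  1.68 -0.6   1.51  0.62]
```

Emit:
jog_arm([
  [0, 0, -0.001, 0.057, 0.106, -0.1, 0.4],
  [0, 0, -0.001, 0.057, 0.106, -0.1, 0.4],
  [0, 0, -0.001, 0.057, 0.106, -0.1, 0.4],
])

```text
clock: 1.18
position: [0.423, -0.264, 0.1889]
ee_rot: [0.69, 0.525, 0.395, -0.305]
ft_force: [-0.3, -0.8, 0.8]
grip_width: 0.699
grasp_force: 0.0
```

Run:
```python
from h import *
from workcell import optics
h=tool(75,30); go(PT-h[:,2]*.10,h); go(PT,h)
c=optics.camera("top"); s=optics.camera("side")
cv2.imwrite("pics/pre.png",np.hstack([c["color"][80:300,220:480],s["color"][80:300,150:410]])[:,:,::-1])
```

```text
t 1.18 shift [-0.0486  0.0003  0.0914] turn [ 0.0018  0.0019 -0.0069] deg 0.4
t 1.18 shift [-4.840e-02  1.000e-04  1.914e-01] turn [ 0.0018  0.0019 -0.0069] deg 0.4
```

View pics/pre.png

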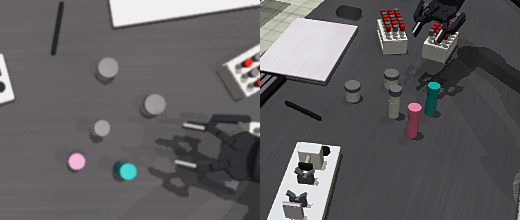

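The picture shows the half-open fingers at (195,126) and (185,163), pointing towards the tube at (101,128). The path between jar_b (152,104) and turquoise (125,170) is clear.

Emit:
jog_arm([
  [-0.025, 0, 0.045, 0, 0, -0.004, 0.4],
  [-0.049, 0, 0.091, 0.002, 0.002, -0.007, 0.4],
  [-0.049, 0, 0.121, 0.002, 0.002, -0.007, 0.4],
  [-0.049, 0, 0.151, 0.002, 0.002, -0.007, 0.4],
  [-0.049, 0, 0.171, 0.002, 0.002, -0.007, 0.4],
])

```text
clock: 1.7
position: [0.4549, -0.1417, 0.061]
ee_rot: [0.687, 0.528, 0.395, -0.304]
ft_force: [0.8, -0.6, 0.6]
grip_width: 0.703
grasp_force: 0.0
```

Run:
```python
from h import *
from workcell import optics
h=tool(75,30); go(PT,h)
c=optics.camera("top"); s=optics.camera("side")
cv2.imwrite("pics/pre2.png",cv2.resize(np.hstack([c["color"][150:290,260:400],s["color"][110:250,220:360]]),None,fx=2.8,fy=2.8,interpolation=2)[:,:,::-1])
```

```text
t 1.7 shift [-0.0011  0.0009  0.018 ] turn [-0.0012  0.0035  0.001 ] deg 0.2
```

View pics/pre2.png

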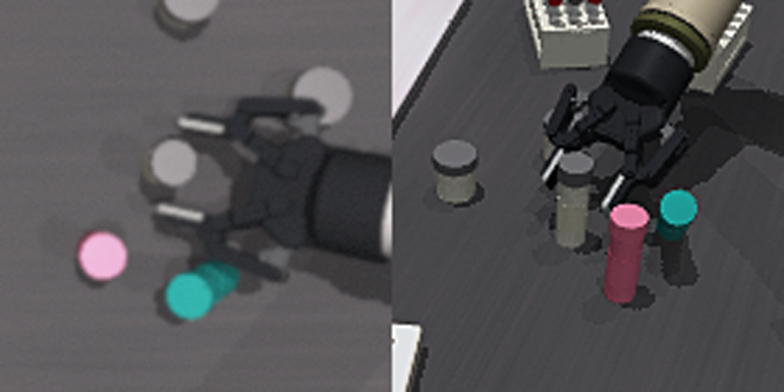

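The tube at (172,162) sits between the fingers at (200,125) and (180,213), clear of turquoise (190,296) and jar_b (322,95). I advance and close.

Emit:
jog_arm([
  [-0.001, 0.001, 0.01, 0, 0.003, 0, 0.4],
  [-0.001, 0.001, 0.018, 0, 0.003, 0, 0.4],
  [-0.001, 0.001, 0.018, 0, 0.003, 0, 0.0],
  [-0.001, 0.001, 0.018, 0, 0.003, 0, -0.2],
  [-0.001, 0.001, 0.018, 0, 0.003, 0, -0.35],
], grip_force=30)

```text
clock: 2.22
position: [0.4604, -0.1312, 0.0524]
ee_rot: [0.686, 0.528, 0.398, -0.303]
ft_force: [-0.3, -0.7, 0.7]
grip_width: 0.339
grasp_force: 29.5
```

Emit:
jog_arm([
  [0, 0, 0, 0, 0, 0, -0.6],
  [0, 0, 0, 0, 0, 0, -0.6],
  [0, 0, 0, 0, 0, 0, -0.6],
  [0, 0, 0, 0, 0, 0, -0.6],
])

```text
clock: 2.55
position: [0.4605, -0.1309, 0.0524]
ee_rot: [0.686, 0.528, 0.398, -0.304]
ft_force: [-0.6, -2.0, 2.9]
grip_width: 0.343
grasp_force: 29.7
```

Gripped at 29.2 mm, which matches the tube's 30 mm. I lift straight up.

Emit:
jog_arm([
  [0.009, 0, -0.005, 0, 0, 0, -0.6],
  [0.035, 0, -0.02, 0, 0, 0, -0.6],
  [0.07, 0, -0.04, 0, 0, 0, -0.6],
  [0.104, 0, -0.06, 0, 0, 0, -0.6],
  [0.13, 0, -0.075, 0, 0, 0, -0.6],
])

```text
clock: 2.97
position: [0.4599, -0.13, 0.2055]
ee_rot: [0.686, 0.529, 0.397, -0.304]
ft_force: [0.7, -0.8, 0.4]
grip_width: 0.34
grasp_force: 29.5
```

```bash
cat >> h.py <<'E'
MO=np.array([.5510,.2203,0]); MY=14.1*D
MX=np.array([np.cos(MY),np.sin(MY),0]); MYV=np.array([-np.sin(MY),np.cos(MY),0])
SEAT=MO+[0,0,.075]
E
python3 - <<'E'
from h import *
from workcell import optics,get_obs
o=get_obs(); print(o["position"].round(4),o["joint_pos"].round(2),o["ft_force"].round(2))
c=optics.camera("top"); s=optics.camera("side")
np.savez("t1.npz",**c);np.savez("s1.npz",**s)
cv2.imwrite("pics/lift.png",cv2.resize(np.hstack([c["color"][130:290,260:420],s["color"][60:220,220:380]]),None,fx=2.4,fy=2.4,interpolation=2)[:,:,::-1])
# tool turned to face along mixer +y over cradle; up-tilted tube 20deg => tool pitch 30+70
T=tool(104.1,30); go(SEAT+[0,0,.14]-MYV*.0,T)
E
```

```text
[ 0.4599 -0.13    0.2055] [ 1.18  0.46 -0.56  1.83 -0.72  1.43  0.66] [ 0.7  -0.77  0.37]
t 3.07 shift [ 0.1893 -0.0008  0.3038] turn [ 0.4421  0.0049 -0.246 ] deg 29.0
```

View pics/lift.png

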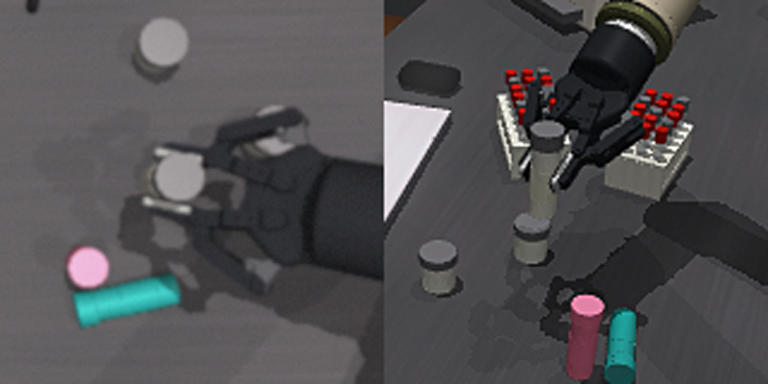

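The lift shows the tube held upright (top (180,178), side (547,135) to (540,205)). However, the gripper's knuckle has tipped the turquoise distractor over, and it now lies at (127,300) beside pink. I check both jars and measure how the tube sits in the grip.

Run:
```python
from h import *
from workcell import get_obs
from scipy.optimize import least_squares
c=dict(np.load("t1.npz")); s=dict(np.load("s1.npz")); w=cloud(c); ws=cloud(s)
o=get_obs(); R=Ro.from_quat(o["ee_rot"]).as_matrix(); g=o["position"]+.006*R[:,2]; print("grasp",g.round(4),"R",R.round(3).tolist())
P=w[(abs(w[...,0]-g[0])<.03)&(abs(w[...,1]-g[1])<.03)&(w[...,2]>g[2]+.035)&(w[...,2]<g[2]+.06)]
zt=np.median(P[:,2]); k=(abs(w[...,0]-g[0])<.03)&(abs(w[...,1]-g[1])<.03)&(abs(w[...,2]-zt)<.006)
(u,v),r=cv2.minEnclosingCircle(np.argwhere(k)[:,::-1].astype(np.float32))
print("cap z",zt.round(4),w[k].mean(0).round(4),ray(c,u,v,zt).round(4),k.sum())
# side: body slices
col=s["color"].astype(int); bright=(col.min(-1)>95)
for lo,hi in((-.05,-.04),(-.04,-.03),(-.03,-.02),(.015,.025)):
    q=ws[bright&(abs(ws[...,0]-g[0])<.035)&(abs(ws[...,1]-g[1])<.035)&(ws[...,2]>g[2]+lo)&(ws[...,2]<g[2]+hi)]
    if len(q)<8: print(lo,len(q));continue
    f=least_squares(lambda p:np.hypot(q[:,0]-p[0],q[:,1]-p[1])-.015,[g[0],g[1]],loss="soft_l1",f_scale=.001); print(lo,len(q),f.x.round(4),np.std(f.fun).round(4),q[:,2].min().round(4))
q=ws[(abs(ws[...,0]-g[0])<.03)&(abs(ws[...,1]-g[1])<.03)&(ws[...,2]>g[2]-.07)&(ws[...,2]<g[2]-.03)]; print("lowest",np.sort(q[:,2])[:8].round(4))
for n,j in(("ja",(.5951,-.1477)),("jb",(.5111,-.246))):
    for nm,W in(("top",w),("side",ws)):
        m=(np.hypot(W[...,0]-j[0],W[...,1]-j[1])<.035)&(abs(W[...,2]-.051)<.006); print(n,nm,m.sum(),W[m].mean(0).round(4))
s0=dict(np.load("side0.npz")); W=cloud(s0); m=(np.hypot(W[...,0]-.511,W[...,1]+.246)<.035)&(abs(W[...,2]-.051)<.006); print("jb0 side",m.sum(),W[m].mean(0).round(4))
```

```text
grasp [ 0.4626 -0.1258  0.204 ] R [[0.122, 0.966, 0.226], [0.487, -0.257, 0.835], [0.865, 0.009, -0.502]]
cap z 0.2503 [ 0.463  -0.1216  0.2503] [ 0.456  -0.1321  0.2503] 332
-0.05 7
-0.04 11 [ 0.4611 -0.1215] 0.0017 0.1642
-0.03 2
0.015 28 [ 0.4588 -0.124 ] 0.0024 0.2194
lowest [0.158  0.1583 0.1586 0.1589 0.159  0.159  0.1591 0.1593]
ja top 341 [ 0.5952 -0.1478  0.0512]
ja side 136 [ 0.5943 -0.144   0.0491]
jb top 102 [ 0.5051 -0.2428  0.051 ]
jb side 106 [ 0.511  -0.2392  0.0488]
jb0 side 120 [ 0.5108 -0.2411  0.0492]
```

```bash
cat >> h.py <<'E'
def place(phi,by,bz,bx=0.,gl=.0495,off=.004):
    "tube tilted phi (cap up); foot's bottom corner at cradle y=by, bz rel. axis (m)"
    f=phi*D; Z=np.array([0,0,1.]); a=np.cos(f)*MYV+np.sin(f)*Z; d=np.sin(f)*MYV-np.cos(f)*Z
    T=tool(104.1,120-phi); B=SEAT+by*MYV+bz*Z+bx*MX
    go(B-.015*d+gl*a-off*d,T)
def where(gl=.0495,off=.004):
    from workcell import get_obs
    o=get_obs(); R=Ro.from_quat(o["ee_rot"]).as_matrix()
    a=R@[.866,0,-.5]; d=R@[.5,0,.866]; F=o["position"]+.006*R[:,2]+off*d-gl*a
    f=lambda p:(1e3*np.array([(p-SEAT)@MX,(p-SEAT)@MYV,p[2]-.075])).round(1)
    print("tilt",(np.arcsin(a[2])/D).round(1),"yawerr",(np.arctan2(a@MX,a@MYV)/D).round(1),"footbot",f(F+.015*d),"capbot",f(F+.096*a+.017*d),"force mixer xyz",[round(float(o["ft_force"]@v),1) for v in (MX,MYV,[0,0,1])],"grip",o["grasp_force"].round(1),o["joint_pos"].round(2))
E
python3 -c "
from h import *
place(20,-.030,.05); where()"
```

```text
t 3.07 shift [ 0.1512 -0.0091  0.3424] turn [ 0.235  -1.1894 -0.4838] deg 74.8Traceback (most recent call last):
  File "<string>", line 3, in <module>
    place(20,-.030,.05); where()
                         ~~~~~^^
  File "h.py", line 36, in where
    print("tilt",(np.arcsin(a[2])/D).round(1),"yawerr",(np.arctan2(a@MX,a@MYV)/D).round(1),"footbot",f(F+.015*d),"capbot",f(F+.096*a+.017*d),"force mixer xyz",[round(float(o["ft_force"]@v),1) for v in (MX,MYV,[0,0,1])],"grip",o["grasp_force"].round(1),o["joint_pos"].round(2))
                                                                                                                                                                                                                                  ^^^^^^^^^^^^^^^^^^^^^^
AttributeError: 'float' object has no attribute 'round'
```

Emit:
jog_arm([
  [0.02, 0, 0.035, 0.02, -0.1, -0.04, -0.6],
  [0.03, 0, 0.068, 0.04, -0.2, -0.08, -0.6],
  [0.045, -0.002, 0.102, 0.07, -0.3, -0.14, -0.6],
  [0.06, -0.003, 0.136, 0.09, -0.42, -0.19, -0.6],
  [0.075, -0.004, 0.17, 0.12, -0.54, -0.24, -0.6],
])

```text
clock: 3.48
position: [0.5037, 0.0502, 0.1827]
ee_rot: [0.681, 0.687, 0.206, -0.145]
ft_force: [0.9, -0.0, -1.1]
grip_width: 0.342
grasp_force: 29.6
```

```bash
sed -i 's/o\["grasp_force"\].round(1)/round(float(o["grasp_force"]),1)/' h.py; python3 -c "
from h import *
place(20,-.030,.05); where()"
```

```text
t 3.48 shift [0.1491 0.0405 0.1053] turn [ 0.1295 -0.6612 -0.2466] deg 41.1
tilt 58.4 yawerr 6.8 footbot [ -84.2 -161.    50.5] capbot [ -77.7 -109.5  131.2] force mixer xyz [0.8, -0.2, -1.1] grip 29.6 [ 0.78  0.2  -0.72  1.92 -0.43  1.06  0.3 ]
```

Emit:
jog_arm([
  [0.03, 0.008, 0.021, 0.023, -0.12, -0.045, -0.6],
  [0.06, 0.016, 0.042, 0.046, -0.24, -0.09, -0.6],
  [0.09, 0.024, 0.063, 0.07, -0.36, -0.135, -0.6],
  [0.12, 0.032, 0.084, 0.093, -0.47, -0.175, -0.6],
  [0.149, 0.04, 0.105, 0.116, -0.58, -0.217, -0.6],
])

```text
clock: 3.9
position: [0.5436, 0.2148, 0.1686]
ee_rot: [0.636, 0.771, 0.01, 0.013]
ft_force: [0.4, -0.6, -0.5]
grip_width: 0.338
grasp_force: 29.6
```

```bash
python3 -c "
from h import *
place(20,-.030,.05); where()"
```

```text
t 3.9 shift [0.0151 0.0076 0.003 ] turn [ 0.0262 -0.1658 -0.057 ] deg 10.2
tilt 29.5 yawerr 2.1 footbot [ -8.8 -37.3  46.7] capbot [-5.7 47.1 92.3] force mixer xyz [0.2, -0.6, -0.5] grip 29.6 [ 0.14  0.38 -0.73  1.68  0.29  1.17 -0.48]
```

Emit:
jog_arm([
  [0.008, 0.004, 0.002, 0.013, -0.083, -0.028, -0.6],
  [0.015, 0.008, 0.003, 0.026, -0.166, -0.057, -0.6],
  [0.015, 0.008, 0.003, 0.026, -0.166, -0.057, -0.6],
  [0.015, 0.008, 0.003, 0.026, -0.166, -0.057, -0.6],
])

```text
clock: 4.23
position: [0.5471, 0.2316, 0.1644]
ee_rot: [0.611, 0.787, -0.053, 0.065]
ft_force: [1.1, -1.3, -0.4]
grip_width: 0.339
grasp_force: 29.7
```

Run:
```python
from h import *
from workcell import optics
where(); place(20,-.030,.03); place(20,-.030,-.009)
c=optics.camera("top"); s=optics.camera("side"); np.savez("t2.npz",**c);np.savez("s2.npz",**s)
cv2.imwrite("pics/over.png",cv2.resize(np.hstack([c["color"][100:230,90:250],s["color"][190:320,120:280]]),None,fx=2.4,fy=2.4,interpolation=2)[:,:,::-1])
w=cloud(c);ws=cloud(s)
for W,n in((w,"top"),(ws,"side")):
    j=(.511,-.246); m=(np.hypot(W[...,0]-j[0],W[...,1]-j[1])<.035)&(abs(W[...,2]-.051)<.006); print("jb",n,m.sum(),W[m].mean(0).round(4))
# tube points in cradle frame, side+top
for W,cc,n in((w,c,"top"),(ws,s,"side")):
    q=np.stack([(W-SEAT)@MX,(W-SEAT)@MYV,W[...,2]-.075],-1)*1e3
    m=(abs(q[...,0])<25)&(q[...,1]>-55)&(q[...,1]<75)&(q[...,2]>25)&(q[...,2]<110)&(cc["color"].min(-1)>85)
    P=q[m]; print(n,len(P),P.min(0).round(1),P.max(0).round(1))
    for lo in range(-40,70,10):
        z=P[(P[:,1]>=lo)&(P[:,1]<lo+10)]
        if len(z)>4: print(lo,len(z),np.percentile(z[:,0],[2,50,98]).round(1),np.percentile(z[:,2],[2,50,98]).round(1))
```

```text
tilt 20.4 yawerr -0.1 footbot [ -1.1 -28.9  48.4] capbot [-1.3 61.8 80. ] force mixer xyz [0.8, -1.5, -0.4] grip 29.7 [-0.02  0.45 -0.7   1.6   0.45  1.29 -0.57]
t 4.23 shift [0.0023 0.0011 0.0185] turn [-0.003  -0.007   0.0039] deg 0.5
t 4.23 shift [0.0088 0.0013 0.057 ] turn [-0.003  -0.007   0.0039] deg 0.5
jb top 352 [ 0.5112 -0.2461  0.0512]
jb side 120 [ 0.5107 -0.2413  0.049 ]
top 459 [-16.6 -40.5  64.3] [ 20.   22.6 103.1]
-40 73 [-15.8  -4.   10.1] [68.4 76.1 80.4]
-30 84 [-16.3  -4.7  11.7] [68.2 79.7 84.9]
-20 88 [-16.4  -4.   12.2] [70.8 82.9 88.7]
-10 97 [-15.8  -1.7  18.8] [75.7 87.9 92.3]
0 73 [-12.1  -1.   12.8] [83.8 91.8 96.2]
10 36 [-7.3  4.3 12.2] [88.7 94.7 99. ]
20 6 [ 3.3  9.  12.5] [90.8 94.2 98.9]
side 130 [-20.9  -5.   70.9] [ 20.2  60.2 104.1]
0 20 [-8.1  1.6 14.1] [ 87.8  92.5 100.7]
10 46 [-20.1  -3.7  20. ] [71.8 93.2 98.5]
20 53 [-19.8  -8.1  18.2] [ 80.3  96.5 100.5]
```

View pics/over.png

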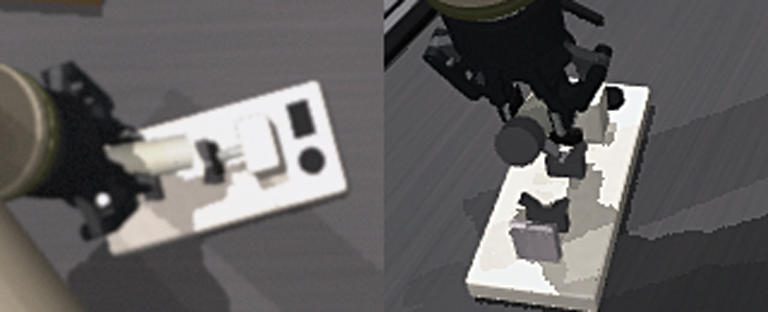

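jar_b is confirmed unmoved. The picture shows the tube tilted over the cradle, foot towards the pad (top view (165,152), cap at (520,140) in the side view), matching the computed pose. I descend in front of the pad.

Emit:
jog_arm([
  [0.002, 0.001, 0.015, -0.003, -0.004, 0.004, -0.6],
  [0.004, 0.0015, 0.03, -0.003, -0.007, 0.004, -0.6],
  [0.006, 0.0015, 0.042, -0.003, -0.007, 0.004, -0.6],
  [0.008, 0.0015, 0.05, -0.003, -0.007, 0.004, -0.6],
  [0.009, 0.0015, 0.057, -0.003, -0.007, 0.004, -0.6],
])

```text
clock: 4.75
position: [0.5496, 0.2283, 0.1062]
ee_rot: [0.615, 0.784, -0.054, 0.069]
ft_force: [-0.4, 1.2, 1.5]
grip_width: 0.336
grasp_force: 29.8
```

```bash
python3 -c "
from h import *
where(); place(20,-.036,-.010); place(20,-.044,-.012)"
```

```text
tilt 19.9 yawerr 0.3 footbot [  0.4 -33.   -9.4] capbot [ 0.9 57.9 21.4] force mixer xyz [-0.1, 1.3, 1.5] grip 29.8 [-0.04  0.51 -0.67  1.65  0.51  1.2  -0.63]
t 4.75 shift [-0.0029 -0.0006  0.0011] turn [-0.0004  0.001  -0.005 ] deg 0.3
t 4.75 shift [-0.0104 -0.0006  0.0044] turn [-0.0004  0.001  -0.005 ] deg 0.3
```

Emit:
jog_arm([
  [-0.003, -0.0006, 0.001, 0, 0, -0.005, -0.6],
  [-0.003, -0.0006, 0.001, 0, 0, -0.005, -0.6],
])

```text
clock: 4.92
position: [0.5499, 0.2258, 0.1068]
ee_rot: [0.612, 0.786, -0.054, 0.069]
ft_force: [-1.2, 1.9, -1.0]
grip_width: 0.341
grasp_force: 29.7
```

Emit:
jog_arm([
  [-0.003, 0, 0.0015, 0, 0, 0, -0.6],
  [-0.003, 0, 0.0015, 0, 0, 0, -0.6],
])

```text
clock: 5.08
position: [0.551, 0.2227, 0.1066]
ee_rot: [0.612, 0.786, -0.053, 0.07]
ft_force: [-2.9, 2.8, 2.4]
grip_width: 0.34
grasp_force: 30.0
```

Emit:
jog_arm([
  [-0.004, 0, 0.0015, 0, 0, 0, -0.6],
  [-0.004, 0, 0.0015, 0, 0, 0, -0.6],
])

```text
clock: 5.25
position: [0.5524, 0.2185, 0.1059]
ee_rot: [0.612, 0.786, -0.053, 0.07]
ft_force: [-2.0, 3.8, 2.7]
grip_width: 0.342
grasp_force: 30.1
```

```bash
python3 -c "
from h import *
where(); place(20,-.044,-.012);place(13,-.0468,-.013)"
```

```text
tilt 19.9 yawerr -0.1 footbot [  1.  -43.2  -9.8] capbot [ 0.9 47.7 21.1] force mixer xyz [-1.0, 4.2, 2.7] grip 30.1 [-0.02  0.5  -0.67  1.66  0.51  1.19 -0.61]
t 5.25 shift [-0.0004 -0.0009  0.0023] turn [0.0021 0.0011 0.0003] deg 0.1
t 5.25 shift [ 0.0025 -0.0009  0.0082] turn [ 0.0021 -0.1211  0.0002] deg 6.9
```

Pad contact shows 4.2 N along +y, about the spring force expected at this push. I rotate the cap down step by step.

Emit:
jog_arm([
  [0.001, -0.0005, 0.003, 0.002, -0.04, 0, -0.6],
  [0.0015, -0.0009, 0.0055, 0.002, -0.08, 0, -0.6],
  [0.0025, -0.0009, 0.0082, 0.002, -0.121, 0, -0.6],
  [0.0025, -0.0009, 0.0082, 0.002, -0.121, 0, -0.6],
])

```text
clock: 5.58
position: [0.5504, 0.2218, 0.0968]
ee_rot: [0.607, 0.781, -0.091, 0.117]
ft_force: [-1.1, 5.2, 1.8]
grip_width: 0.342
grasp_force: 29.8
```

```bash
python3 -c "
from h import *
where(); place(8,-.0482,-.0135)"
```

```text
tilt 13.0 yawerr -0.2 footbot [ -0.  -44.1 -13.5] capbot [-0.4 49.9  6. ] force mixer xyz [0.1, 5.3, 1.8] grip 29.8 [-0.12  0.54 -0.63  1.65  0.61  1.25 -0.71]
t 5.58 shift [0.0001 0.0002 0.0042] turn [ 0.0014 -0.0866  0.0036] deg 5.0
```

```bash
python3 -c "
from h import *
place(13,-.0485,-.0125)"
```

```text
t 5.58 shift [-0.0045  0.0002  0.0003] turn [0.0013 0.0007 0.0037] deg 0.2
```

Emit:
jog_arm([
  [-0.0025, 0, 0, 0, 0, 0.002, -0.6],
  [-0.0045, 0, 0, 0, 0, 0.004, -0.6],
  [-0.0045, 0, 0, 0, 0, 0.004, -0.6],
])

```text
clock: 5.83
position: [0.5519, 0.2163, 0.0983]
ee_rot: [0.609, 0.779, -0.09, 0.116]
ft_force: [-0.4, 6.0, -0.0]
grip_width: 0.344
grasp_force: 29.7
```

```bash
python3 -c "
from h import *
where();place(8,-.0485,-.0132)"
```

```text
tilt 13.1 yawerr 0.1 footbot [ -0.1 -49.8 -12.2] capbot [ 0.1 44.2  7.6] force mixer xyz [1.1, 5.9, -0.0] grip 29.7 [-0.11  0.53 -0.63  1.65  0.6   1.25 -0.7 ]
t 5.83 shift [0.0056 0.     0.0038] turn [ 0.0002 -0.0891 -0.0029] deg 5.1
```

Emit:
jog_arm([
  [0.0025, 0, 0.002, 0, -0.045, -0.002, -0.6],
  [0.005, 0, 0.0038, 0, -0.089, -0.003, -0.6],
  [0.005, 0, 0.0038, 0, -0.089, -0.003, -0.6],
])

```text
clock: 6.08
position: [0.55, 0.2215, 0.0927]
ee_rot: [0.602, 0.775, -0.118, 0.151]
ft_force: [-2.8, 5.6, 2.2]
grip_width: 0.342
grasp_force: 29.6
```

```bash
python3 -c "
from h import *
where();place(4,-.049,-.014);place(8,-.0485,-.0132)"
```

```text
tilt 7.9 yawerr -0.2 footbot [ -0.5 -47.3 -13.5] capbot [-0.8 48.1 -2.3] force mixer xyz [-1.4, 6.1, 2.2] grip 29.6 [-0.19  0.56 -0.6   1.64  0.67  1.31 -0.77]
t 6.08 shift [0.0017 0.0006 0.0035] turn [ 0.0006 -0.0677  0.0033] deg 3.9
t 6.08 shift [-0.0013  0.0006  0.0001] turn [0.0005 0.0021 0.0034] deg 0.2
```

Emit:
jog_arm([
  [0, 0.0005, 0.001, 0, -0.02, 0.003, -0.6],
  [0.0005, 0.0005, 0.002, 0, -0.045, 0.003, -0.6],
  [0.001, 0.0005, 0.003, 0, -0.068, 0.003, -0.6],
  [0.001, 0.0005, 0.003, 0, -0.068, 0.003, -0.6],
])

```text
clock: 6.42
position: [0.5509, 0.2205, 0.0895]
ee_rot: [0.6, 0.768, -0.138, 0.177]
ft_force: [-2.5, 5.3, 0.7]
grip_width: 0.342
grasp_force: 29.6
```

```bash
python3 -c "
from h import *
where();place(4,-.049,-.014);place(1,-.049,-.0142)"
```

```text
tilt 4.0 yawerr 0.0 footbot [ -0.1 -50.5 -13.4] capbot [ 0.  45.4 -8.6] force mixer xyz [-1.1, 5.7, 0.7] grip 29.6 [-0.23  0.59 -0.58  1.63  0.72  1.35 -0.81]
t 6.42 shift [ 0.0016  0.     -0.0001] turn [-0.0001 -0.0005 -0.0009] deg 0.1
t 6.42 shift [0.0042 0.     0.0019] turn [-0.0002 -0.0528 -0.0009] deg 3.0
```

The cap's lower rim is now below the lead-in. I ease towards +y to find the stop.

Emit:
jog_arm([
  [0.0013, 0, -0.0007, 0, 0, 0, -0.6],
  [0.0013, 0, -0.0007, 0, 0, 0, -0.6],
])

```text
clock: 6.58
position: [0.5508, 0.2214, 0.0898]
ee_rot: [0.6, 0.768, -0.138, 0.177]
ft_force: [-2.5, 4.5, 0.1]
grip_width: 0.345
grasp_force: 29.6
```

Emit:
jog_arm([
  [0.0009, 0, -0.0005, 0, 0, 0, -0.6],
  [0.0009, 0, -0.0005, 0, 0, 0, -0.6],
])

```text
clock: 6.75
position: [0.5506, 0.2221, 0.0899]
ee_rot: [0.6, 0.768, -0.138, 0.177]
ft_force: [-2.3, 5.2, -1.2]
grip_width: 0.342
grasp_force: 29.5
```

```bash
python3 -c "
from h import *
where();place(1,-.0485,-.0142)"
```

```text
tilt 4.1 yawerr 0.1 footbot [ -0.  -48.8 -13. ] capbot [ 0.2 47.1 -8.2] force mixer xyz [-1.0, 5.7, -1.2] grip 29.5 [-0.24  0.59 -0.58  1.62  0.72  1.35 -0.81]
t 6.75 shift [ 0.0033 -0.0001  0.0028] turn [-0.0008 -0.0539 -0.0023] deg 3.1
```

Emit:
jog_arm([
  [0.0007, 0, -0.0004, 0, 0, 0, -0.6],
  [0.0007, 0, -0.0004, 0, 0, 0, -0.6],
])

```text
clock: 6.92
position: [0.5505, 0.2227, 0.0899]
ee_rot: [0.6, 0.768, -0.138, 0.177]
ft_force: [-2.3, 4.4, -0.7]
grip_width: 0.34
grasp_force: 29.5
```

Emit:
jog_arm([
  [0.0007, 0, -0.0004, 0, 0, 0, -0.6],
  [0.0007, 0, -0.0004, 0, 0, 0, -0.6],
])

```text
clock: 7.08
position: [0.5503, 0.2233, 0.0899]
ee_rot: [0.6, 0.768, -0.138, 0.177]
ft_force: [-1.3, 3.8, -1.6]
grip_width: 0.337
grasp_force: 29.5
```

```bash
python3 -c "
from h import *
where();place(1,-.0485,-.0142)"
```

```text
tilt 4.1 yawerr 0.2 footbot [ -0.  -47.6 -12.9] capbot [ 0.2 48.3 -8.1] force mixer xyz [-0.3, 4.0, -1.6] grip 29.5 [-0.24  0.59 -0.58  1.62  0.72  1.35 -0.82]
t 7.08 shift [ 0.0022 -0.0001  0.0034] turn [-0.001  -0.0533 -0.0026] deg 3.1
```

Emit:
jog_arm([
  [0.0007, 0, -0.0004, 0, 0, 0, -0.6],
  [0.0007, 0, -0.0004, 0, 0, 0, -0.6],
])

```text
clock: 7.25
position: [0.5502, 0.2239, 0.09]
ee_rot: [0.6, 0.767, -0.138, 0.177]
ft_force: [-2.3, 4.1, -2.0]
grip_width: 0.34
grasp_force: 29.5
```

Emit:
jog_arm([
  [0.0007, 0, -0.0004, 0, 0, 0, -0.6],
  [0.0007, 0, -0.0004, 0, 0, 0, -0.6],
])

```text
clock: 7.42
position: [0.5501, 0.2245, 0.0901]
ee_rot: [0.6, 0.767, -0.138, 0.177]
ft_force: [-2.0, 5.2, -2.4]
grip_width: 0.34
grasp_force: 29.5
```

```bash
python3 -c "
from h import *
where()"
```

```text
tilt 4.0 yawerr 0.2 footbot [ -0.  -46.3 -12.7] capbot [ 0.3 49.6 -8. ] force mixer xyz [-0.7, 5.6, -2.4] grip 29.5 [-0.24  0.59 -0.58  1.62  0.72  1.35 -0.82]
```

Run:
```python
from h import *
from workcell import optics
c=optics.camera("top"); s=optics.camera("side"); np.savez("t3.npz",**c);np.savez("s3.npz",**s)
cv2.imwrite("pics/c.png",np.hstack([cv2.resize(c["color"][130:210,120:220],None,fx=4,fy=4,interpolation=2),cv2.resize(s["color"][220:300,155:255],None,fx=4,fy=4,interpolation=2)])[:,:,::-1])
def px(cc,y,z,x=0):
    p=SEAT+np.array(MX)*x/1e3+MYV*y/1e3+np.array([0,0,z/1e3]); q=cc["K"]@(cc["R"]@p+cc["t"]); return q[:2]/q[2]
for n,y,z in(("stop top",56,5),("stopface",48,-3),("captop exp",50,9),("pad",-40,3),("housing",-71,11)):
    print(n,"top",((px(c,y,z)-[120,130])*4).round(),"side",((px(s,y,z)-[155,220])*4+[400,0]).round())
```

```text
stop top top [ 59. 188.] side [505. 247.]
stopface top [ 79. 186.] side [512. 242.]
captop exp top [ 67. 184.] side [508. 231.]
pad top [230. 141.] side [559.  96.]
housing top [282. 123.] side [573.  42.]
```

View pics/c.png

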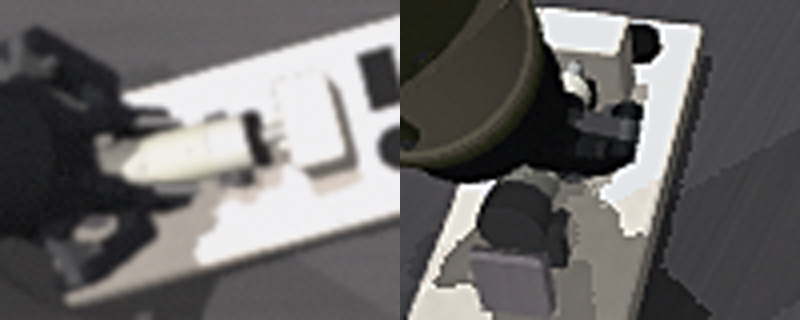

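Top view shows the foot at (250,140) with the black pad right behind it, and the housing at (315,115). Side view shows the cap (515,215) inside the stop (512,280). I quantify this from depth.

Run:
```python
from h import *
c=dict(np.load("t3.npz")); s=dict(np.load("s3.npz"))
q=lambda W:np.stack([(W-SEAT)@MX,(W-SEAT)@MYV,W[...,2]-.075],-1)*1e3
a=q(cloud(c)); b=q(cloud(s)); 
# profile of top view along axis
m=(abs(a[...,0])<6)
for lo in range(-76,-20,2):
    z=a[m&(a[...,1]>=lo)&(a[...,1]<lo+2)]
    if len(z): print(lo,len(z),np.median(z[:,2]).round(1),z[:,2].max().round(1), end=" | ")
print()
br=c["color"].min(-1)
for col in range(176,194): print(col,br[164+0,col],br[166,col],a[165,col].round(1))
m=(abs(b[...,0])<6)
for lo in range(30,64,2):
    z=b[m&(b[...,1]>=lo)&(b[...,1]<lo+2)]
    if len(z): print(lo,len(z),z[:,2].min().round(1),np.median(z[:,2]).round(1),z[:,2].max().round(1), end=" | ")
```

```text
-76 4 11.2 12.6 | -74 6 11.5 11.9 | -72 3 9.7 11.2 | -70 4 1.9 3.9 | -68 3 1.7 1.9 | -66 4 1.0 1.3 | -64 2 0.6 1.6 | -62 7 -2.9 0.9 | -60 9 -0.9 2.5 | -58 9 -9.9 3.3 | -56 10 2.2 5.8 | -54 9 3.3 6.3 | -52 8 4.5 17.2 | -50 8 8.3 18.4 | -48 7 15.5 17.6 | -46 5 16.3 18.7 | -44 6 16.4 18.5 | -42 5 14.7 17.5 | -40 7 17.5 18.9 | -38 4 17.3 19.3 | -36 5 17.9 18.5 | -34 6 17.6 19.6 | -32 6 17.5 18.8 | -30 3 17.5 18.5 | -28 5 18.3 20.1 | -26 5 18.7 19.7 | -24 6 17.1 18.7 | -22 6 18.2 19.4 | 
176 239 239 [ -1.7 -39.8  17.7]
177 238 239 [ -2.4 -42.1  18.5]
178 240 240 [ -2.3 -43.5  15.1]
179 238 240 [ -3.4 -46.   17.6]
180 226 238 [ -3.7 -47.9  16.3]
181 141 205 [ -4.5 -50.1  17.2]
182 59 110 [ -2.1 -49.5   2.6]
183 37 40 [ -3.1 -51.9   4.3]
184 58 35 [ -3.6 -53.9   4. ]
185 123 47 [ -4.  -55.9   3. ]
186 183 76 [ -3.8 -57.3  -1.1]
187 187 111 [ -4.6 -59.5  -0.1]
188 171 140 [ -4.6 -61.2  -2.9]
189 165 173 [  2.7 -56.7 -43.1]
190 174 216 [  2.5 -58.5 -45.5]
191 202 224 [  1.7 -60.9 -44.3]
192 235 230 [-10.1 -72.1  13.1]
193 239 239 [-10.3 -73.9  11.1]
30 6 -31.7 22.2 24.8 | 32 7 -30.3 22.4 23.6 | 34 3 23.1 24.3 24.9 | 36 7 22.5 23.3 24.6 | 38 2 23.2 23.5 23.7 | 40 9 20.8 23.8 25.2 | 42 4 22.9 24.1 24.6 | 44 5 23.1 24.0 25.3 | 46 26 2.5 16.8 24.2 | 48 31 -5.1 4.0 25.7 | 50 5 -3.5 -2.1 11.2 | 52 2 -1.7 -1.5 -1.2 | 54 1 1.4 1.4 1.4 | 56 2 2.7 2.8 2.8 | 58 24 -47.0 -10.8 5.1 | 60 66 -45.8 -22.3 3.6 | 62 6 -46.4 -45.9 3.2 |
```

Emit:
jog_arm([
  [0.0008, 0, -0.0004, 0, 0, 0, -0.6],
  [0.0008, 0, -0.0004, 0, 0, 0, -0.6],
  [0.0008, 0, -0.0004, 0, 0, 0, -0.6],
])

```text
clock: 7.77
position: [0.5499, 0.2252, 0.0902]
ee_rot: [0.6, 0.767, -0.139, 0.177]
ft_force: [-1.3, 4.4, -2.2]
grip_width: 0.338
grasp_force: 29.5
```

Emit:
jog_arm([
  [0.0008, 0, -0.0004, 0, 0, 0, -0.6],
  [0.0008, 0, -0.0004, 0, 0, 0, -0.6],
  [0.0008, 0, -0.0004, 0, 0, 0, -0.6],
])

```text
clock: 8.02
position: [0.5498, 0.2256, 0.0903]
ee_rot: [0.601, 0.767, -0.139, 0.178]
ft_force: [-1.5, 1.6, -0.3]
grip_width: 0.34
grasp_force: 29.6
```

```bash
python3 -c "
from h import *
where();where(.0512,.004);place(1,-.048,-.0145,0,.0512)"
```

```text
tilt 4.0 yawerr 0.2 footbot [ -0.  -45.3 -12.4] capbot [ 0.3 50.6 -7.8] force mixer xyz [-1.1, 1.9, -0.3] grip 29.6 [-0.24  0.59 -0.58  1.62  0.72  1.36 -0.82]
tilt 4.0 yawerr 0.2 footbot [ -0.  -47.  -12.6] capbot [ 0.3 48.9 -7.9] force mixer xyz [-1.1, 1.9, -0.3] grip 29.6 [-0.24  0.59 -0.58  1.62  0.72  1.36 -0.82]
t 8.02 shift [ 0.0024 -0.0002  0.004 ] turn [-0.0015 -0.0515 -0.0035] deg 3.0
```

Force dropped by about 3 N, which is light contact with the stop. With that reference I lower the tube nearly level.

```bash
python3 -c "
from h import *
place(2,-.0482,-.0135,0,.0518);place(0,-.0483,-.0145,0,.0518);place(0,-.0483,-.016,0,.0518)"
```

```text
t 8.02 shift [ 0.0015 -0.0002  0.0023] turn [-0.0014 -0.0341 -0.0035] deg 2.0
t 8.02 shift [ 0.0035 -0.0002  0.0046] turn [-0.0015 -0.069  -0.0035] deg 4.0
t 8.02 shift [ 0.0041 -0.0002  0.0059] turn [-0.0015 -0.069  -0.0035] deg 4.0
```

Emit:
jog_arm([
  [0.0008, 0, 0.0012, 0, -0.017, -0.002, -0.6],
  [0.0015, 0, 0.0023, 0, -0.034, -0.003, -0.6],
  [0.0025, 0, 0.0035, 0, -0.052, -0.003, -0.6],
  [0.0035, 0, 0.0046, 0, -0.069, -0.003, -0.6],
])

```text
clock: 8.35
position: [0.5497, 0.2273, 0.0854]
ee_rot: [0.594, 0.761, -0.16, 0.205]
ft_force: [-6.8, 0.5, 17.8]
grip_width: 0.337
grasp_force: 31.2
```

```bash
python3 -c "
from h import *
where(.0518);place(0,-.0483,-.016,0,.0518)"
```

```text
tilt -0.1 yawerr 0.0 footbot [  0.4 -47.8 -13.7] capbot [  0.4  48.2 -15.9] force mixer xyz [-6.4, 2.2, 17.8] grip 31.2 [-0.29  0.62 -0.56  1.6   0.76  1.4  -0.86]
t 8.35 shift [ 0.0006 -0.0004  0.0022] turn [-0.0004  0.0024 -0.0004] deg 0.1
```

The tube is bearing on the saddles (18 N up, -6 N sideways). I relax that slightly, then open gently.

Emit:
jog_arm([
  [-0.0003, -0.0006, -0.0006, 0, 0, 0, -0.6],
  [-0.0003, -0.0006, -0.0006, 0, 0, 0, -0.6],
], grip_force=20)

```text
clock: 8.52
position: [0.5494, 0.2273, 0.0855]
ee_rot: [0.594, 0.762, -0.159, 0.204]
ft_force: [1.9, 2.5, 3.4]
grip_width: 0.344
grasp_force: 29.9
```

Run:
```python
from h import *
from workcell import optics
where(.0518)
c=optics.camera("top")
q=lambda W:np.stack([(W-SEAT)@MX,(W-SEAT)@MYV,W[...,2]-.075],-1)*1e3
a=q(cloud(c)); m=abs(a[...,0])<5
for lo in range(-60,0,4):
    z=a[m&(a[...,1]>=lo)&(a[...,1]<lo+4)]; print(lo,np.percentile(z[:,2],80).round(1),end=" | ")
```

```text
tilt -0.0 yawerr -0.0 footbot [  0.1 -47.7 -13.7] capbot [  0.1  48.3 -15.8] force mixer xyz [2.5, 2.0, 3.4] grip 29.9 [-0.29  0.62 -0.56  1.61  0.76  1.4  -0.86]
-60 -0.4 | -56 2.8 | -52 5.2 | -48 15.1 | -44 16.3 | -40 15.2 | -36 16.8 | -32 17.5 | -28 17.2 | -24 15.4 | -20 17.0 | -16 16.8 | -12 17.9 | -8 17.5 | -4 17.1 |
```

Tube top reads level at about +16.5 mm (15 mm plus the known bias), so it is seated. Release.

Emit:
jog_arm([
  [0, 0, 0, 0, 0, 0, -0.25],
  [0, 0, 0, 0, 0, 0, -0.1],
  [0, 0, 0, 0, 0, 0, 0.1],
  [0, 0, 0, 0, 0, 0, 0.3],
  [0, 0, 0, 0, 0, 0, 0.4],
])

```text
clock: 8.98
position: [0.5488, 0.2267, 0.085]
ee_rot: [0.594, 0.762, -0.16, 0.203]
ft_force: [0.4, -0.5, 0.3]
grip_width: 0.7
grasp_force: 0.0
```

Run:
```python
from h import *
from workcell import optics
where(.0518)
c=optics.camera("top")
q=lambda W:np.stack([(W-SEAT)@MX,(W-SEAT)@MYV,W[...,2]-.075],-1)*1e3
a=q(cloud(c)); m=abs(a[...,0])<5
for lo in range(-60,0,4):
    z=a[m&(a[...,1]>=lo)&(a[...,1]<lo+4)]; print(lo,np.percentile(z[:,2],80).round(1),end=" | ")
```

```text
tilt 0.0 yawerr 0.1 footbot [ -0.7 -48.  -14.2] capbot [ -0.6  48.  -16.1] force mixer xyz [0.2, -0.5, 0.3] grip 0.0 [-0.29  0.62 -0.56  1.61  0.76  1.4  -0.86]
-60 3.1 | -56 5.1 | -52 4.4 | -48 15.2 | -44 16.0 | -40 16.8 | -36 15.4 | -32 16.0 | -28 16.7 | -24 15.8 | -20 17.0 | -16 17.8 | -12 15.8 | -8 15.7 | -4 16.5 |
```

Emit:
jog_arm([
  [0, 0, -0.01, 0, 0, 0, 0.4],
  [0, 0, -0.03, 0, 0, 0, 0.4],
  [0, 0, -0.06, 0, 0, 0, 0.4],
  [0, 0, -0.095, 0, 0, 0, 0.4],
  [0, 0, -0.13, 0, 0, 0, 0.4],
])

```text
clock: 9.45
position: [0.5325, 0.2907, 0.1996]
ee_rot: [0.594, 0.762, -0.16, 0.203]
ft_force: [0.4, 0.2, 0.7]
grip_width: 0.7
grasp_force: 0.0
```

Emit:
jog_arm([
  [-0.02, -0.03, -0.02, 0, 0, 0, 0.4],
  [-0.04, -0.06, -0.03, 0, 0, 0, 0.4],
  [-0.05, -0.09, -0.04, 0, 0, 0, 0.4],
  [-0.05, -0.12, -0.05, 0, 0, 0, 0.4],
  [-0.05, -0.14, -0.05, 0, 0, 0, 0.4],
])

```text
clock: 9.87
position: [0.3996, 0.2393, 0.269]
ee_rot: [0.594, 0.762, -0.158, 0.204]
ft_force: [0.3, 1.3, -0.8]
grip_width: 0.701
grasp_force: 0.0
```

Run:
```python
from h import *
from workcell import optics,get_obs
print(get_obs()["position"].round(3),get_obs()["clock"])
c=optics.camera("top");s=optics.camera("side"); np.savez("t4.npz",**c);np.savez("s4.npz",**s)
cv2.imwrite("pics/end.png",np.hstack([cv2.resize(c["color"][120:280,120:400],None,fx=1.4,fy=1.4,interpolation=2),cv2.resize(s["color"][140:300,155:330],None,fx=1.4,fy=1.4,interpolation=2)])[:,:,::-1])
q=lambda W:np.stack([(W-SEAT)@MX,(W-SEAT)@MYV,W[...,2]-.075],-1)*1e3
for n,cc in(("top",c),("side",s)):
    w=cloud(cc);a=q(w); m=abs(a[...,0])<5; print(n)
    for lo in range(-60,64,4):
        z=a[m&(a[...,1]>=lo)&(a[...,1]<lo+4)]
        if len(z): print(lo,len(z),np.percentile(z[:,2],80).round(1),end=" | ")
    for j in((.5951,-.1477),(.511,-.246)):
        k=(np.hypot(w[...,0]-j[0],w[...,1]-j[1])<.035)&(abs(w[...,2]-.051)<.006); print("jar",k.sum(),w[k].mean(0).round(4))
```

```text
[0.4   0.239 0.269] 9.8667
top
-60 15 1.1 | -56 14 4.0 | -52 12 4.6 | -48 14 15.7 | -44 8 16.5 | -40 10 17.3 | -36 7 15.8 | -32 6 15.8 | -28 11 16.2 | -24 9 16.0 | -20 10 16.9 | -16 7 16.9 | -12 10 17.0 | -8 7 16.7 | -4 8 17.0 | 0 8 16.2 | 4 10 16.3 | 8 7 18.1 | 12 10 16.8 | 16 10 15.6 | 20 8 16.8 | 24 9 16.4 | 28 9 16.2 | 32 8 18.1 | 36 9 18.3 | 40 9 18.2 | 44 9 19.2 | 48 2 17.2 | 52 8 5.7 | 56 7 5.3 | jar 342 [ 0.5951 -0.1477  0.051 ]
jar 357 [ 0.5111 -0.2459  0.0512]
side
-60 4 -0.0 | -48 2 14.1 | -44 6 14.3 | -40 8 15.3 | -36 7 14.2 | -32 8 14.8 | -28 9 15.1 | -24 7 14.3 | -20 10 15.4 | -16 10 15.6 | -12 11 14.5 | -8 9 14.8 | -4 8 15.8 | 0 8 15.7 | 4 9 15.5 | 8 6 15.2 | 12 11 14.9 | 16 9 14.9 | 20 11 14.6 | 24 7 14.8 | 28 9 14.8 | 32 5 17.1 | 36 11 17.2 | 40 8 17.1 | 44 10 16.8 | 48 34 13.7 | 52 3 0.7 | 56 21 3.2 | 60 63 -5.0 | jar 0 [nan nan nan]
jar 0 [nan nan nan]<stdin>:13: RuntimeWarning: Mean of empty slice.
  ret = um.true_divide(
```

View pics/end.png

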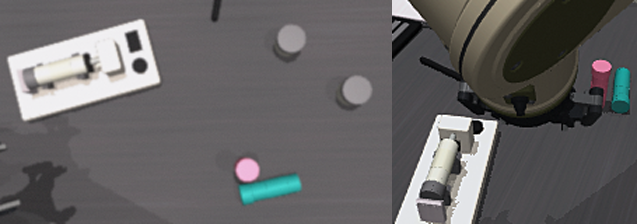

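The end picture shows the tube lying level in the cradle at (55,70), foot on the pad, cap behind the stop. The jars at (290,40) and (356,92) are at their original coordinates. The turquoise piece lies still at (270,188) beside pink.

```bash
python3 -c "
from workcell import workorder
print(workorder.hand_in())"
```

```text
the job is handed in; nothing more can be done
None
```

The tube is lying level in both V saddles, foot on the sprung pad and cap behind the stop, released and handed in at about 10 s with both jars unmoved; however, the gripper tipped over the turquoise distractor during the grasp and I left it lying on the bench, and the tube briefly pressed on the saddles with about 18 N before I eased it off.

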